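# Sort mixed candles into the stall's display trays by sliding

## Task

Two owl candles and a gold candle tin are standing mixed on the velvet: put both owls with the owl in the green-lined tray and the tin with the tin in the purple-lined tray, wholly inside behind the open front and standing upright. The wax is still soft and the tin's lid is only laid on, so slide them along the cloth, never lift them or let them tip over. Leave the incense burner, the red pillar candle, the card boxes and the brass dish where they are, and the two pieces already in the trays standing there.

Things in the scene. Friction and masses are not known exactly. Their poses are not given: they have to be found in the camera images.
- owl_a: Loose on the cloth, to be sorted: an owl-shaped candle of ivory wax, 52 mm across its round base and body (the straight lower body reaches 34 mm up, the head above it is 40 mm across) and 82 mm tall with its ear tufts, 0.13 kg. Origin at the centre of its underside, z up through the head, face towards its -x. It may topple if pushed on the head, above 34 mm.
- owl_b: Loose on the cloth, to be sorted: the same kind of owl candle as owl_a, same sizes.
- tin_a: Loose on the cloth, to be sorted: a round gold candle tin with a plum paper band, 65 mm across, 45 mm tall, 0.21 kg. Origin at the centre of its underside, z up.
- owl_tray: The tray for owls: fixed three-sided light-wood tray, moss-green liner, no step at its open front, which faces the robot. Inside 165 mm wide (y), 170 mm deep (x); walls 10 mm thick, 45 mm high. Origin on the cloth at the middle of the inside; x points from the open front (x = -85 mm) to the back wall (x = +85 mm). One owl already stands at its back.
- tin_tray: The tray for tins, of the same make and sizes: three-sided, light wood, with a plum-purple liner, origin and axes as in owl_tray. One gold tin already stands at its back. The two trays stand side by side, either way round.
- owl_shown: The owl already in the owl tray (same sizes as owl_a); it must stay in that tray, upright, though it may be nudged.
- tin_shown: The tin already in the tin tray (same sizes as tin_a); it must stay in that tray, upright, though it may be nudged.
- burner: Black footed incense burner with a brass dome, 148 mm across, 124 mm tall, 0.85 kg; a wooden handle reaches 217 mm from its axis along its +y, 82 mm up. Origin under its centre. Leave it alone.
- pillar: Red pillar candle, 56 mm across, 100 mm tall, 0.23 kg. Origin under its centre. Leave it alone.
- decks: Two black and gold card boxes stacked flat, 124 (x) by 74 (y) by 60 mm tall together. Origin under the centre. Leave them alone.
- dish: Small footed brass dish with stones, 90 mm across, 34 mm tall. Origin under its centre. Leave it alone.
Mind the look-alikes: they are no part of the job. Leave any pink or turquoise look-alike of the owl_a alone. Leave any blue look-alike of the tin_shown alone.

How it is judged:
By the outcome, as a careful person would: the job done as asked, in the order asked, and still so for the second after the job is handed in, with the robot touching nothing.
It also fails if it takes over 70 s, if anything falls off the work surface, if the arm or the gripper's body presses on something with over 40 N, if the wrist force passes 120 N, or if a joint passes its speed limit or range.

## Robot

A 6-joint arm with a two-finger parallel gripper is mounted at the origin on the work surface. World frame = base frame: x ahead of the robot, y to its left, z up, the work surface at z = 0. Lengths are in m, angles in rad, forces in N, time in s.
With the tool pointing down it reaches from about 0.375 to 0.825 m from the base axis. Payload 5.5 kg.
Tool frame: the origin (TCP) lies midway between the tips of the shut fingers; the grasp point (between the pads) lies grip_point_offset behind it (grip_point_offset is the distance from the TCP to the grasp point, in m); z points along the fingers, y is the direction in which the jaws open and shut (so a half turn about z gives the same grasp; the last joint's range is limited). The gripper opens to 85 mm and grips with 20 to 120 N. Pads are 22 mm wide; open, the fingers measure 114 mm over their backs; the gripper's body (76 mm by 85 mm) begins 54 mm behind the grasp point. The pads swing forward as they close: fully open they stand 13 mm farther back than shut.
Start: joints at [1.168, 0.314, -0.047, 1.21, 0, 1.571], TCP at [0.235, 0.552, 0.231] pointing down, gripper open.
Joint ranges: [-2.67, 2.67], [-0.69, 1.73], [-1.03, 1.25], [-2.08, 2.16], [-1.42, 1.45], [-3.14, 3.14]. Speed limits (rad/s): [2.39, 2.39, 3.01, 3.14, 3.14, 3.14].

## Interface

Orientations are given as a 3x3 rotation matrix whose columns are the frame's x, y, z axes.
In Python, from cell import * gives the robot as it stands. The module is installed in compiled form; this text tells all that it offers.
- The arm moves only by the shell command python3 -m creep 'ROWS'. ROWS is JSON, one flat list of numbers, 7 for each row, row after row: the turn, a rotation vector about the tool's x, y, z in degrees, then the shift along the tool's x, y, z in mm, then the closure, from 0 (fully open) to 1 (shut). In form: [rx, ry, rz, dx, dy, dz, grip, rx, ry, rz, dx, dy, dz, grip, ...]. A call has 1 to 20 rows; each row shifts and turns the commanded pose from where the row before left it, along the tool's axes as they then stand; what a row does not reach is not made up. A row lasts 1/10 s, in which the tool goes at most 50 mm and 8.59 degrees, less where a joint would pass 70% of its speed; a pose out of reach is approached as far as the arm can. A call with a gripper value outside its range is refused whole. The fingers move at their own pace and stop on an object; the grip force is fixed at half the most. Time passes only in rows, so rows that do not move let the fingers close. It gives the time, the measured TCP pose, the force and the opening at its end, in the units of the state.
- read_state(): the state, without advancing time (a new reading comes with each control period).
- read_camera(name): name is "scene" or "top" or "wrist"; returns a dict with "image" (420x560x3 uint8, red, green, blue), "range_z" (420x560 float32, m along the optical axis (not along the pixel's ray), 0 where there is no reading), "camera_matrix" (3x3 intrinsics, pixels), "T" (4x4, takes a point from camera to world coordinates). Camera axes: x right, y down, z forward; pixel columns grow to the right and rows downward; lengths in m; the calibration is good to about 2 mm. A picture is of the moment at which its call begins.
- job_done(): hands the job in, once; it reports no verdict.
Trained networks look in the newest picture that a camera, given by its name, has taken for a name from the list of things; names that differ only in an ending like _2 or _b are one class to them, and where a whole thing is asked for, a point or a joint stands for the part that bears it (a point fixed in the world has none). Each returns a list of dicts, best first, with "p" (0 to 1); they miss things now and then, are a little off and sometimes report something else, mostly with a low value. They report only what shows in the picture. A call takes as long as a camera call. They do not tell look-alikes from the thing itself.
- cut_out(query, camera): "pixels" (420x560 bool, what is visible of it) and "rect" ([left, top, width, height] in pixels, round what is visible of it).
The state is a dict: "time": time; "joint_positions": joint angles; "dq": joint speeds; "effort": joint torques, N m; "position": TCP position; "tcp_rot": TCP orientation; "wrist_force": force on the tool from outside, world axes, zero at the start; "moment": the same for the moment, N m; "gripper_width": opening from 0.0 (shut) to 1.0 (fully open).
Only numpy, scipy, OpenCV 4.12 (cv2) and the standard library are available. Lean on these libraries where they do the work, as an engineer would, in place of code of your own. Each camera call takes 0.05 s, during which the arm holds its last target. There are 200 camera calls.

## Working session

There is one attempt and no reset: what is moved stays moved. The work goes in short steps, Python scripts to look and compute and a shell command to move; the robot and the scene stay as the last step left them, time stands still between calls to the robot, and variables do not carry over. Pictures are saved under pics/ and viewed, about 8 in all and at most 12, crops included, and the job is handed in when it is done.

```bash
mkdir -p pics; cat > h.py <<'E'
from cell import *
import numpy as np, cv2
def world(c):
    z=c["range_z"];K=c["camera_matrix"];v,u=np.mgrid[0:420,0:560]
    P=np.stack([(u-K[0,2])/K[0,0]*z,(v-K[1,2])/K[1,1]*z,z],-1)
    W=P@c["T"][:3,:3].T+c["T"][:3,3]; W[z==0]=np.nan; return W
def save(img,n): cv2.imwrite("pics/"+n,cv2.cvtColor(img,cv2.COLOR_RGB2BGR))
E
python3 - <<'E'
from h import *
s=read_state();print(s["time"],s["position"],s["tcp_rot"],s["gripper_width"])
c=read_camera("top");save(cv2.resize(c["image"],(800,600)),"top1.png");W=world(c)
for q in ["owl_a","tin_a","owl_tray","tin_tray","burner","pillar","decks","dish"]:
    for r in cut_out(q,"top"):
        m=r["pixels"];w=W[m];w=w[~np.isnan(w[:,0])]
        if len(w)==0: continue
        print(q,round(r["p"],2),r["rect"],"med",np.round(np.median(w,0),3),"lo",np.round(np.percentile(w,2,axis=0),3),"hi",np.round(np.percentile(w,98,axis=0),3),c["image"][m].mean(0).round())
c=read_camera("scene");save(cv2.resize(c["image"],(800,600)),"sc1.png")
E
```

```text
0.0 [0.23495918 0.55146559 0.23045636] [[-9.19959917e-01  3.92011914e-01 -6.40993461e-04]
 [ 3.92012438e-01  9.19958651e-01 -1.52609419e-03]
 [-8.55962456e-06 -1.65522289e-03 -9.99998630e-01]] 1.00170972839032
owl_a 0.91 [253.0, 235.1, 21.8, 20.9] med [0.445 0.012 0.068] lo [ 0.425 -0.011 -0.002] hi [0.474 0.039 0.077] [244. 239. 222.]
owl_a 0.82 [292.5, 272.1, 22.7, 20.5] med [ 0.364 -0.086  0.069] lo [ 0.341 -0.11   0.03 ] hi [ 0.386 -0.064  0.078] [249. 215. 222.]
owl_a 0.7 [247.3, 277.1, 22.2, 24.7] med [0.342 0.024 0.068] lo [ 0.318  0.001 -0.002] hi [0.366 0.05  0.077] [135. 223. 213.]
owl_a 0.69 [44.8, 158.7, 112.6, 62.3] med [0.579 0.367 0.108] lo [0.514 0.303 0.009] hi [0.645 0.55  0.124] [113. 100.  74.]
owl_a 0.63 [326.3, 228.0, 22.1, 18.9] med [ 0.471 -0.171  0.068] lo [ 0.45  -0.194  0.01 ] hi [ 0.496 -0.153  0.077] [245. 239. 222.]
tin_a 0.82 [193.9, 228.5, 25.1, 22.7] med [0.466 0.168 0.043] lo [0.437 0.14  0.015] hi [0.494 0.199 0.048] [225. 203. 144.]
owl_tray 0.94 [187.5, 118.1, 77.5, 76.1] med [0.693 0.128 0.001] lo [ 0.609  0.037 -0.004] hi [0.781 0.216 0.046] [162. 214. 150.]
tin_tray 0.56 [278.9, 115.1, 75.0, 70.9] med [ 0.712 -0.119  0.001] lo [ 0.63  -0.209 -0.004] hi [ 0.803 -0.03   0.047] [199. 122. 175.]
tin_tray 0.16 [48.0, 158.8, 111.1, 59.4] med [0.58  0.367 0.108] lo [0.514 0.303 0.01 ] hi [0.642 0.556 0.124] [114. 100.  74.]
burner 0.93 [45.8, 158.2, 112.8, 60.8] med [0.58  0.368 0.107] lo [0.514 0.304 0.001] hi [0.645 0.56  0.123] [112.  98.  73.]
pillar 0.8 [371.7, 174.6, 31.9, 30.1] med [ 0.596 -0.298  0.097] lo [ 0.576 -0.331 -0.   ] hi [ 0.627 -0.278  0.102] [201.  66.  75.]
decks 0.79 [406.2, 231.3, 61.2, 51.6] med [ 0.433 -0.421  0.058] lo [ 0.376 -0.485  0.003] hi [ 0.492 -0.362  0.063] [138. 123.  97.]
dish 0.77 [115.8, 243.2, 32.3, 37.8] med [0.407 0.359 0.025] lo [0.367 0.317 0.016] hi [0.446 0.397 0.035] [252. 244. 167.]
```

View pics/top1.png

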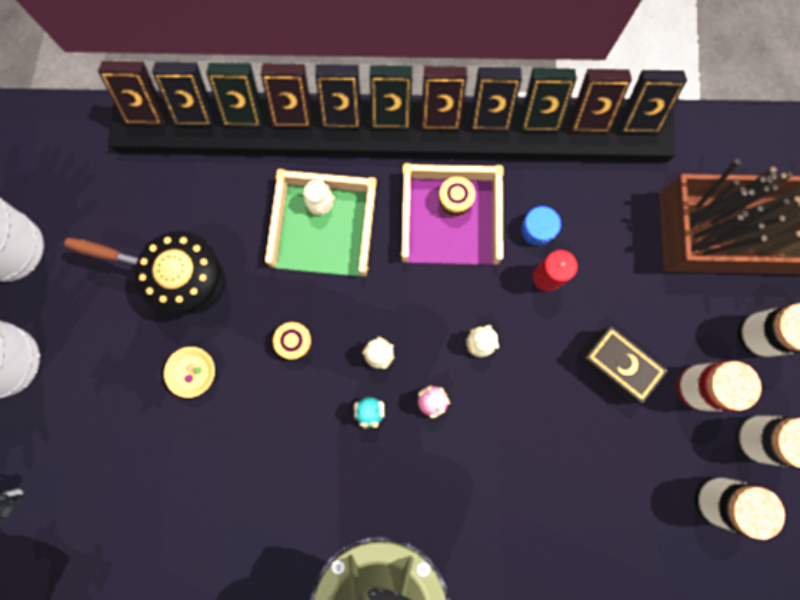

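View pics/sc1.png

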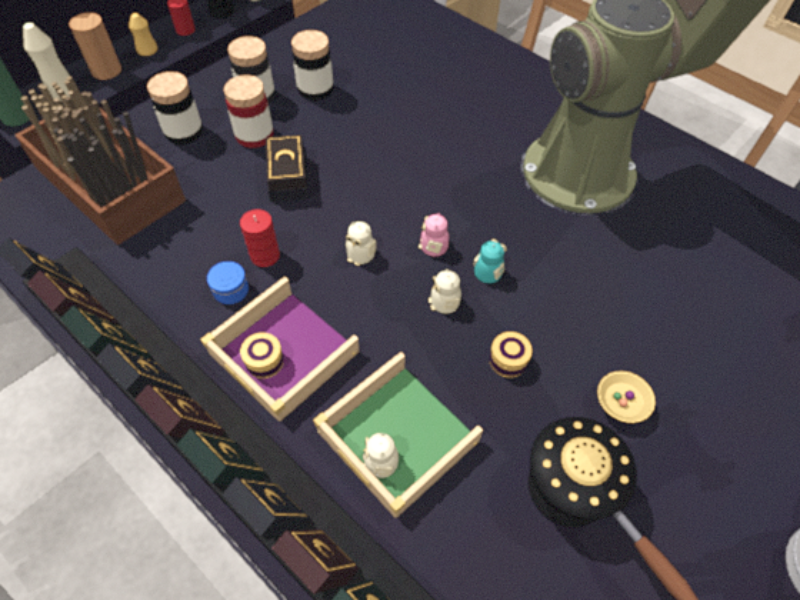

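The ivory owls are at (378,353) and (482,341) in the top view. Their look-alikes are pink at (433,401) and turquoise at (369,411). The gold tin is at (291,341), with a blue look-alike at (542,225). The green tray is left at (322,222) with its owl at (318,197), and the purple tray is right at (453,214) with its tin at (457,195).

```bash
python3 - <<'E'
from h import *
import cell
print([ (n,getattr(cell,n)) for n in dir(cell) if 'grip' in n.lower() or 'off' in n.lower()])
c=read_camera("top");W=world(c);im=c["image"]
print("cam",c["T"][:3,3])
def box(x0,x1,y0,y1,z0,z1): return (W[...,0]>x0)&(W[...,0]<x1)&(W[...,1]>y0)&(W[...,1]<y1)&(W[...,2]>z0)&(W[...,2]<z1)
for n,b in dict(owltray=(.58,.82,.02,.24),tintray=(.58,.83,-.225,-.015)).items():
    m=box(*b,.038,.05).astype(np.uint8)
    k,l,st,_=cv2.connectedComponentsWithStats(m); j=1+np.argmax(st[1:,4])
    r=cv2.minAreaRect(W[l==j][:,:2].astype(np.float32)*1000); print(n,r,cv2.boxPoints(r).round())
for n,(x,y) in dict(owlM=(.445,.012),owlR=(.471,-.171),tin=(.466,.168),pink=(.364,-.086),turq=(.342,.024),owlS=(.745,.135),tinS=(.745,-.125)).items():
    m=box(x-.05,x+.05,y-.05,y+.05,.052 if 'tin' not in n else .04,.09 if 'tin' not in n else .05)
    if 'S' in n: 
        pass
    p=W[m][:,:2].astype(np.float32); 
    if len(p)<5: print(n,len(p));continue
    print(n,len(p),cv2.minEnclosingCircle(p),"med",np.median(p,0))
a=im[205:310,180:360];save(cv2.resize(a,(720,420),interpolation=cv2.INTER_CUBIC),"crop.png")
E
python3 -m creep '[0,0,-8,0,0,0,0, 0,0,-8,0,0,0,0, 0,0,-7,0,0,0,0]'; python3 -c "
from cell import *;s=read_state();print(s['joint_positions'],s['tcp_rot'])"
```

```text
[('grip_point_offset', 0.0187)]
cam [ 0.35770432 -0.02049265  1.08698588]
owltray ((695.9821166992188, 127.61531066894531), (186.78945922851562, 181.9436492919922), 85.36558532714844) [[598.  42.]
 [779.  27.]
 [794. 213.]
 [613. 228.]]
tintray ((718.4553833007812, -120.0148696899414), (185.61019897460938, 181.37110900878906), 89.90850830078125) [[ 628. -213.]
 [ 809. -213.]
 [ 809.  -27.]
 [ 628.  -27.]]
owlM 224 ((0.4506739675998688, 0.011472782120108604), 0.023106444627046585) med [0.4478907  0.01145051]
owlR 226 ((0.47729793190956116, -0.17702165246009827), 0.023462750017642975) med [ 0.47407356 -0.17475654]
tin 463 ((0.4672830402851105, 0.17117784917354584), 0.032253239303827286) med [0.4671996 0.1704794]
pink 237 ((0.3662826120853424, -0.08975743502378464), 0.02346239611506462) med [ 0.36539635 -0.08729496]
turq 235 ((0.3402068614959717, 0.027668528258800507), 0.02318916656076908) med [0.34141874 0.02657876]
owlS 212 ((0.7457736134529114, 0.13517165184020996), 0.023007377982139587) med [0.7404972  0.13480744]
tinS 408 ((0.753007709980011, -0.12876197695732117), 0.032431621104478836) med [ 0.7515875  -0.12848805]
time: 0.85
position: [0.2352, 0.552, 0.2313]
tcp_rot: [[-1.0, -0.004, 0.0], [-0.004, 1.0, -0.0], [-0.0, -0.0, -1.0]]
wrist_force: [-0.7, 0.3, 0.3]
gripper_width: 1.001
[ 1.16802240e+00  3.13514744e-01 -4.70721347e-02  1.21020699e+00
 -1.02048617e-05  1.16397565e+00] [[-9.99991812e-01 -4.04673573e-03  1.03503149e-05]
 [-4.04673575e-03  9.99991812e-01 -1.74198176e-06]
 [-1.03431808e-05 -1.78385248e-06 -1.00000000e+00]]
```

View pics/crop.png

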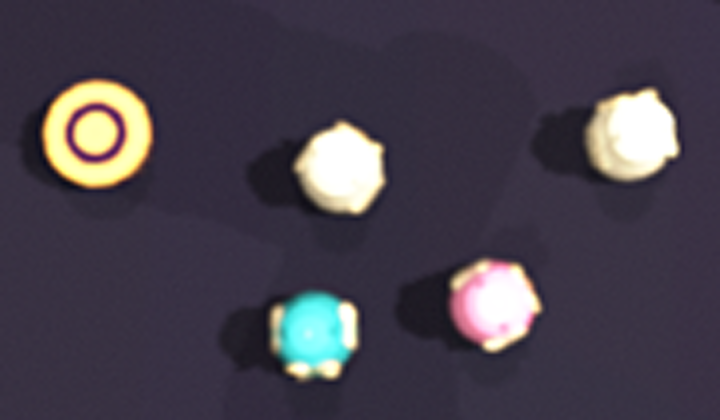

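The crop confirms the two plain ivory owls at top (378,353) and (482,341), and the gold tin at (291,341). Plan: push each piece with half-shut fingers used as a two-point cradle, touching low on the straight body, so nothing is gripped or lifted. I'll take the middle owl first.

```bash
python3 -m creep '[0,0,0,-27,-31.5,0,0.65, 0,0,0,-27,-31.5,0,0.65, 0,0,0,-27,-31.5,0,0.65, 0,0,0,-27,-31.5,0,0.65, 0,0,0,-27,-31.5,0,0.65, 0,0,0,-27,-31.5,0,0.65, 0,0,0,-27,-31.5,0,0.65, 0,0,0,-26,-31.5,0,0.65, 0,0,0,6,-38,0,0.65, 0,0,0,6,-38,0,0.65, 0,0,0,6,-38,0,0.65, 0,0,0,6,-38,0,0.65, 0,0,0,6,-38,0,0.65, 0,0,0,6,-38,0,0.65, 0,0,0,6,-38,0,0.65, 0,0,0,6,-38,0,0.65, 0,0,-7,0,0,0,0.65, 0,0,-7,0,0,0,0.65, 0,0,-6,0,0,0,0.65, 0,0,0,0,0,0,0.65]'
python3 - <<'E'
from h import *
c=read_camera("wrist");save(c["image"],"w1.png");W=world(c)
m=(W[...,2]>.052)&(W[...,2]<.09)&(np.hypot(W[...,0]-.449,W[...,1]-.0115)<.05)
print(m.sum()); p=W[m][:,:2].astype(np.float32)
if len(p)>9: print(cv2.minEnclosingCircle(p),np.nanmax(W[m][:,2]))
m=(W[...,2]>.01)&(W[...,2]<.034)&(np.hypot(W[...,0]-.449,W[...,1]-.0115)<.05);p=W[m][:,:2].astype(np.float32)
if len(p)>9: print("low",cv2.minEnclosingCircle(p))
E
```

```text
time: 2.85
position: [0.4014, -0.0044, 0.2315]
tcp_rot: [[-0.94, -0.341, 0.0], [-0.341, 0.94, 0.0], [-0.0, -0.0, -1.0]]
wrist_force: [-0.1, 0.5, 0.1]
gripper_width: 0.351
1386
((0.45026910305023193, 0.011249862611293793), 0.023791061714291573) 0.08291495248305653
low ((0.44462481141090393, 0.013073354959487915), 0.027737494558095932)
```

View pics/w1.png

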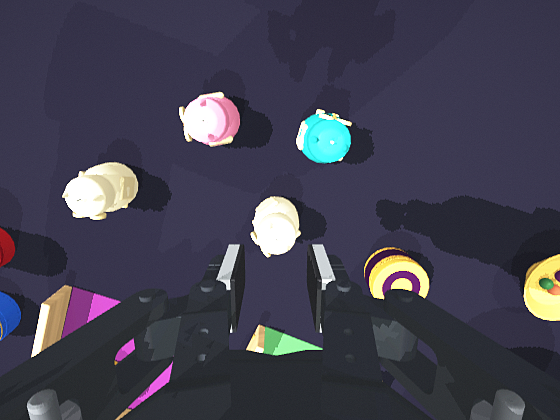

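The wrist view shows owl_a's ivory head at (275,225), with the fingers behind it. Pink is at (210,120) and turquoise at (325,137), both clear of the descent.

```bash
python3 -m creep '[0,0,0,0,0,40,0.65, 0,0,0,0,0,40,0.65, 0,0,0,0,0,40,0.65, 0,0,0,0,0,40,0.65, 0,0,0,0,0,35,0.65, 0,0,0,0,0,15,0.65, 0,0,0,0,0,9,0.65, 0,0,0,0,0,0,0.65]'; python3 -c "
from cell import *;s=read_state();print(s['position'],s['wrist_force'])"
```

```text
time: 3.7
position: [0.4008, -0.0041, 0.0116]
tcp_rot: [[-0.94, -0.34, -0.002], [-0.34, 0.94, 0.0], [0.002, 0.001, -1.0]]
wrist_force: [0.2, -0.1, 0.1]
gripper_width: 0.348
[ 0.40079121 -0.00412405  0.01162166] [ 0.24825492 -0.06299222  0.09189747]
```

```bash
python3 -m creep '[0,0,0,-6,0,-1,0.65, 0,0,0,-6,0,0,0.65, 0,0,0,-6,0,0,0.65, 0,0,0,-7,1.5,0,0.65, 0,0,0,-9,2,0,0.65, 0,0,0,-10,2.3,0,0.65, 0,0,0,-10,2.3,0,0.65, 0,0,0,-10,2.3,0,0.65, 0,0,0,-10,2.3,0,0.65, 0,0,0,-10,2.3,0,0.65, 0,0,0,-10,2.3,0,0.65, 0,0,0,-8,2,0,0.65, 0,0,0,-5,1,0,0.65, 0,0,0,0,0,0,0.65]'
cat >> h.py <<'E'
def track(which,x,y,r=.06):
    c=read_camera("top");W=world(c);lo,hi=(.052,.082) if which=="owl" else (.04,.05)
    im=c["image"].astype(int); ivory=(im.min(-1)>90)&(im.max(-1)-im.min(-1)<80) if which=="owl" else (im[...,0]>im[...,2]+20)
    m=(W[...,2]>lo)&(W[...,2]<hi)&(np.hypot(W[...,0]-x,W[...,1]-y)<r)&ivory
    p=W[m][:,:2].astype(np.float32); print(which,len(p),cv2.minEnclosingCircle(p) if len(p)>5 else "none","med",np.median(p,0) if len(p) else "","zmax",np.max(W[m][:,2]) if len(p) else "")
    return c
E
python3 -c "
from h import *
s=read_state();print(s['position'])
c=track('owl',.52,.06)
save(cv2.resize(c['image'][90:320,130:400],(800,600)),'t2.png')"
```

```text
time: 5.1
position: [0.4961, 0.0518, 0.0133]
tcp_rot: [[-0.94, -0.341, 0.001], [-0.341, 0.94, 0.0], [-0.001, 0.0, -1.0]]
wrist_force: [0.4, -0.2, 0.2]
gripper_width: 0.347
[0.49607014 0.05183032 0.01331818]
owl 0 none med  zmax
```

View pics/t2.png

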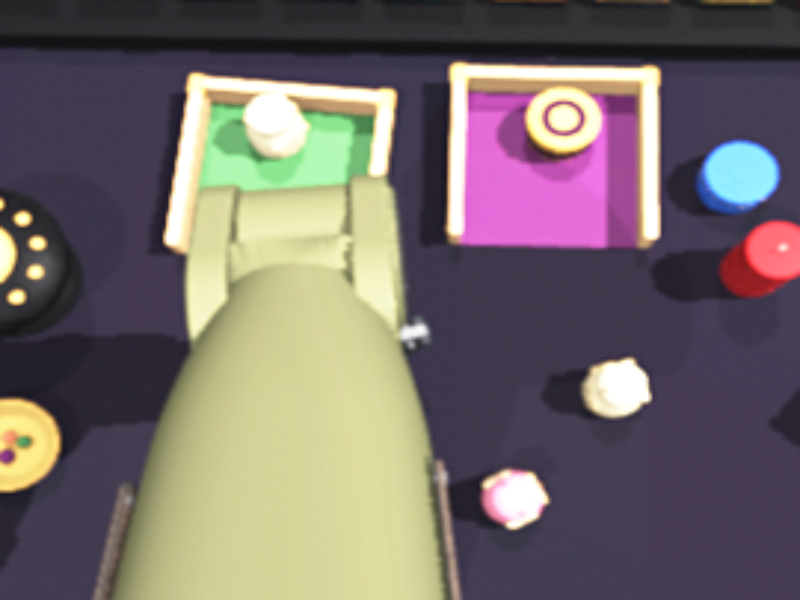

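The arm hides owl_a in the top view, so I'll track it with the wrist and scene cameras.

```bash
sed -i 's/def track(which,x,y,r=.06):/def track(which,x,y,r=.06,cam="top"):/; s/c=read_camera("top");W/c=read_camera(cam);W/' h.py
python3 -c "
from h import *
c=track('owl',.526,.063,cam='wrist');d=track('owl',.526,.063,cam='scene')
save(cv2.resize(np.hstack([c['image'],d['image']]),(800,300)),'w2.png')"
```

```text
owl 2090 ((0.49668580293655396, 0.05059139430522919), 0.04480607062578201) med [0.48731065 0.08133774] zmax 0.07943656746697426
owl 269 ((0.5246545672416687, 0.06186626851558685), 0.02801232598721981) med [0.5337495  0.06708232] zmax 0.08030040600554211
```

View pics/w2.png

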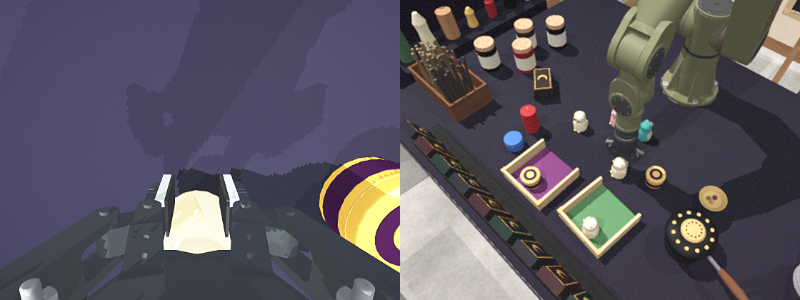

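The right panel (scene) shows owl_a upright in the cradle at (618,168), and its measured position (0.525, 0.062) agrees with the prediction. Pushing on into the green tray.

```bash
python3 -m creep '[0,0,0,-7,1.3,0,0.65, 0,0,0,-10,1.9,0,0.65, 0,0,0,-10,1.9,0,0.65, 0,0,0,-10,1.9,0,0.65, 0,0,0,-10,1.9,0,0.65, 0,0,0,-9,1.6,0,0.65, 0,0,0,-8,-2,0,0.65, 0,0,0,-9,-4,0,0.65, 0,0,0,-10,-4,0,0.65, 0,0,0,-10,-4.3,0,0.65, 0,0,0,-10,-4.3,0,0.65, 0,0,0,-10,-4.3,0,0.65, 0,0,0,-10,-4.3,0,0.65, 0,0,0,-10,-4.3,0,0.65, 0,0,0,-10,-4.3,0,0.65, 0,0,0,-8,-3.5,0,0.65, 0,0,0,-5,-2.5,0,0.65, 0,0,0,-4,-2,0,0.65, 0,0,0,0,0,0,0.65]'
python3 -c "
from h import *
s=read_state();print(s['position'],s['wrist_force'])
track('owl',.688,.087,r=.04,cam='scene')"
```

```text
time: 7.15
position: [0.6561, 0.0766, 0.0124]
tcp_rot: [[-0.94, -0.342, -0.003], [-0.342, 0.94, 0.004], [0.001, 0.005, -1.0]]
wrist_force: [-2.3, 7.1, -2.1]
gripper_width: 0.346
[0.65611871 0.07657611 0.01237323] [-2.32373238  7.05028368 -2.09662605]
owl 309 ((0.6848403215408325, 0.0788746029138565), 0.03144780918955803) med [0.6918558  0.09151915] zmax 0.07893260624713938
```

```bash
python3 -m creep '[0,0,0,8.5,5.8,0,0.65, 0,0,0,17,11,0,0.65, 0,0,0,30,11,0,0.65, 0,0,0,40,14,0,0.65, 0,0,0,25,7,-20,0.65, 0,0,0,0,0,-45,0.65, 0,0,0,0,0,-45,0.65, 0,0,0,0,0,0,0.65]'
python3 -c "
from h import *
s=read_state();print(s['position'],s['wrist_force'])
track('owl',.688,.087,r=.035,cam='scene');track('owl',.475,-.175,r=.05,cam='top');track('owl',.688,.087,r=.04,cam='wrist')"
```

```text
time: 8.0
position: [0.5315, 0.0796, 0.1299]
tcp_rot: [[-0.94, -0.34, 0.011], [-0.34, 0.94, 0.001], [-0.011, -0.003, -1.0]]
wrist_force: [1.0, 0.7, 0.2]
gripper_width: 0.346
[0.53150516 0.07958969 0.12994972] [0.99606543 0.6949133  0.18268865]
owl 311 ((0.6904194355010986, 0.08856631070375443), 0.02279135026037693) med [0.6923561  0.09160136] zmax 0.08116707847384919
owl 220 ((0.47712016105651855, -0.17686587572097778), 0.023388633504509926) med [ 0.47410434 -0.17487523] zmax 0.080520338793725
owl 0 none med  zmax
```

```bash
python3 -m creep '[0,0,0,21.5,-32.3,0,0.65, 0,0,0,21.5,-32.3,0,0.65, 0,0,0,21.5,-32.3,0,0.65, 0,0,0,21.5,-32.3,0,0.65, 0,0,0,21.5,-32.3,0,0.65, 0,0,0,21.5,-32.3,0,0.65, 0,0,0,21.5,-32.3,0,0.65, 0,0,0,21.5,-32.3,0,0.65, 0,0,-8.4,0,0,0,0.65, 0,0,-8.4,0,0,0,0.65, 0,0,-8.4,0,0,0,0.65, 0,0,-8.4,0,0,0,0.65, 0,0,-8.4,0,0,0,0.65, 0,0,-8,0,0,0,0.65, 0,0,0,0,0,0,0.65]'
```

```text
time: 9.65
position: [0.452, -0.2218, 0.1215]
tcp_rot: [[-0.343, -0.939, -0.003], [-0.939, 0.343, 0.001], [-0.0, 0.003, -1.0]]
wrist_force: [-0.4, 0.1, -0.1]
gripper_width: 0.344
```

```bash
python3 -m creep '[0,0,0,0,-5.8,30,0.65, 0,0,0,0,0,35,0.65, 0,0,0,0,0,25,0.65, 0,0,0,0,0,12,0.65, 0,0,0,0,0,6,0.65, 0,0,0,0,0,0,0.65]'
```

```text
time: 10.25
position: [0.4584, -0.2241, 0.0149]
tcp_rot: [[-0.344, -0.939, -0.001], [-0.939, 0.344, 0.0], [-0.0, 0.001, -1.0]]
wrist_force: [-1.1, 0.6, -0.1]
gripper_width: 0.353
```

```bash
python3 -m creep '[0,0,0,-6,0,2,0.65, 0,0,0,-6,0,0,0.65, 0,0,0,-6,0,0,0.65, 0,0,0,-8,0.6,0,0.65, 0,0,0,-10,0.8,0,0.65, 0,0,0,-12,0.9,0,0.65, 0,0,0,-12,0.9,0,0.65, 0,0,0,-12,0.9,0,0.65, 0,0,0,-12,0.9,0,0.65, 0,0,0,-12,0.9,0,0.65, 0,0,0,-12,0.9,0,0.65, 0,0,0,-12,0.9,0,0.65, 0,0,0,-12,0.9,0,0.65, 0,0,0,-12,0.9,0,0.65, 0,0,0,-10,0.8,0,0.65, 0,0,0,-7,0.5,0,0.65, 0,0,0,-4,0.3,0,0.65, 0,0,0,0,0,0,0.65]'
python3 -c "
from h import *
s=read_state();print(s['position'],s['wrist_force']);p=s['position'][:2]+.032*-s['tcp_rot'][:2,0];print(p)
track('owl',p[0],p[1],r=.035,cam='scene')"
```

```text
time: 12.05
position: [0.505, -0.0646, 0.0131]
tcp_rot: [[-0.343, -0.94, -0.0], [-0.939, 0.343, 0.001], [-0.001, 0.001, -1.0]]
wrist_force: [0.2, 0.2, 0.4]
gripper_width: 0.346
[ 0.50498797 -0.06456331  0.013124  ] [0.24834281 0.22140875 0.43664853]
[ 0.5159495  -0.03449931]
owl 239 ((0.5157086849212646, -0.03549836948513985), 0.0283155869692564) med [ 0.5227413  -0.02835196] zmax 0.08036799209412915
```

```bash
python3 -m creep '[0,0,0,-7,0.6,0,0.65, 0,0,0,-11,1,0,0.65, 0,0,0,-12,1,0,0.65, 0,0,0,-12,1,0,0.65, 0,0,0,-12,1,0,0.65, 0,0,0,-12,1,0,0.65, 0,0,0,-12,1,0,0.65, 0,0,0,-12,1,0,0.65, 0,0,0,-12,1,0,0.65, 0,0,0,-12,1,0,0.65, 0,0,0,-10,0.8,0,0.65, 0,0,0,-5,0.4,0,0.65, 0,0,0,0,0,0,0.65, 0,0,0,5,0,0,0.65, 0,0,0,15,0,0,0.65, 0,0,0,15,0,0,0.65, 0,0,0,0,0,0,0.65]'
python3 -c "
from h import *
s=read_state();print(s['position'],s['wrist_force'])
track('owl',.55,.09,r=.035,cam='scene')"
```

```text
time: 13.8
position: [0.5255, 0.024, 0.0131]
tcp_rot: [[-0.346, -0.938, -0.001], [-0.938, 0.346, -0.001], [0.001, 0.001, -1.0]]
wrist_force: [-0.0, 0.1, -0.1]
gripper_width: 0.352
[0.52551798 0.02399863 0.01312187] [-0.01172496  0.05136777 -0.05174008]
owl 268 ((0.5548080801963806, 0.09223652631044388), 0.023222127929329872) med [0.55701417 0.09574638] zmax 0.07868270232287644
```

```bash
python3 -m creep '[0,0,8,0,0,0,0.65, 0,0,8,0,0,0,0.65, 0,0,8,0,0,0,0.65, 0,0,8,0,0,0,0.65, 0,0,8,0,0,0,0.65, 0,0,0,10,0,0,0.65, 0,0,0,0,16,0,0.65, 0,0,0,0,16,0,0.65, 0,0,0,0,14,0,0.65, 0,0,0,0,0,0,0.65]'
python3 -c "
from h import *
s=read_state();print(s['position'],s['wrist_force'])
d=np.array([.553,.093])-s['position'][:2];R=s['tcp_rot'];print('f',-d@R[:2,0],'l',d@R[:2,1])
d=np.array([.6535,.161])-[.553,.093];print('push f',-d@R[:2,0],'l',d@R[:2,1])
track('owl',.55,.09,r=.04,cam='wrist')"
```

```text
time: 14.85
position: [0.4939, 0.0633, 0.0132]
tcp_rot: [[-0.865, -0.502, -0.001], [-0.502, 0.865, 0.0], [0.001, 0.001, -1.0]]
wrist_force: [0.1, -0.1, 0.6]
gripper_width: 0.348
[0.49392349 0.06327727 0.01323563] [ 0.06872848 -0.09785968  0.56646347]
f 0.06601447066566389 l -0.003944854046288578
push f 0.12105449955795969 l 0.008369755962024404
owl 0 none med  zmax
```

```bash
python3 -m creep '[0,0,0,-10,-2,0,0.65, 0,0,0,-10,-2,0,0.65, 0,0,0,-8,0,0,0.65, 0,0,0,-6,0,0,0.65, 0,0,0,-8,0.5,0,0.65, 0,0,0,-11,0.8,0,0.65, 0,0,0,-11,0.8,0,0.65, 0,0,0,-11,0.8,0,0.65, 0,0,0,-11,0.8,0,0.65, 0,0,0,-11,0.8,0,0.65, 0,0,0,-11,0.8,0,0.65, 0,0,0,-11,0.8,0,0.65, 0,0,0,-11,0.8,0,0.65, 0,0,0,-11,0.8,0,0.65, 0,0,0,-8,0.4,0,0.65, 0,0,0,-5,0.2,0,0.65, 0,0,0,0,0,0,0.65]'
python3 -c "
from h import *
s=read_state();print(s['position'],s['wrist_force']);print(s['position'][:2]-.032*s['tcp_rot'][:2,0])
track('owl',.65,.155,r=.04,cam='scene')"
```

```text
time: 16.6
position: [0.6276, 0.1424, 0.0134]
tcp_rot: [[-0.867, -0.499, 0.001], [-0.499, 0.867, 0.0], [-0.001, -0.0, -1.0]]
wrist_force: [0.9, 0.5, 0.4]
gripper_width: 0.35
[0.62759917 0.14244129 0.01337722] [0.92873316 0.48980428 0.41202825]
[0.6553292  0.15841141]
owl 323 ((0.6577736735343933, 0.148382306098938), 0.03221703693270683) med [0.6614747  0.16260222] zmax 0.08197405224048382
```

```bash
python3 -m creep '[0,0,0,6,0,0,0.65, 0,0,0,20,0,0,0.65, 0,0,0,40,0,0,0.65, 0,0,0,30,0,-20,0.65, 0,0,0,0,0,-45,0.55, 0,0,0,0,0,-45,0.55, 0,0,0,0,0,0,0.55]'
python3 -c "
from h import *
s=read_state();print(s['position'],s['wrist_force'],s['gripper_width'])
track('owl',.655,.158,r=.035,cam='scene');track('owl',.689,.09,r=.035,cam='scene');c=track('tin',.467,.171,r=.05,cam='wrist');
d=track('owl',.655,.158,r=.035,cam='top')
save(cv2.resize(d['image'][90:320,130:400],(800,600)),'t3.png')"
```

```text
time: 17.35
position: [0.5471, 0.0943, 0.1298]
tcp_rot: [[-0.867, -0.498, 0.01], [-0.498, 0.867, 0.002], [-0.01, -0.004, -1.0]]
wrist_force: [0.2, 0.4, -0.1]
gripper_width: 0.45
[0.54706511 0.09425007 0.1298487 ] [ 0.24696683  0.43251016 -0.07908254] 0.4495003840225679
owl 320 ((0.6598201394081116, 0.1590094268321991), 0.023238880559802055) med [0.6619979  0.16265936] zmax 0.07930811080568612
owl 306 ((0.6891942024230957, 0.08769915997982025), 0.022637443616986275) med [0.6923744  0.09189342] zmax 0.07845273626641525
tin 4639 ((0.4664856791496277, 0.17122259736061096), 0.03292863443493843) med [0.46596444 0.16922721] zmax 0.04696704609349589
owl 0 none med  zmax
```

View pics/t3.png

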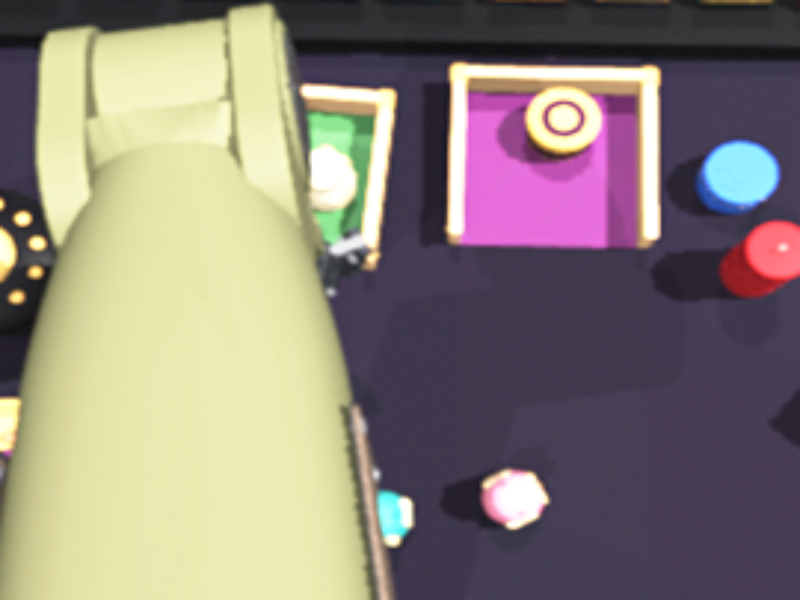

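The owl tray is partly hidden, but one owl stands at (330,178) and the scene camera reads both sorted owls upright in place. Next is the tin, approached from its +y side with a tilted tool so contact stays below the lid.

```bash
python3 -m creep '[0,0,0,4.1,33,0,0.53, 0,0,0,4.1,33,0,0.53, 0,0,0,4.1,33,0,0.53, 0,0,0,4.1,33,0,0.53, 0,0,0,4.1,33,0,0.53, 0,0,8.3,0,0,0,0.53, 0,0,8.3,0,0,0,0.53, 0,0,8.3,0,0,0,0.53, 0,0,8.3,0,0,0,0.53, 0,0,8.3,0,0,0,0.53, 0,0,8.3,0,0,0,0.53, 0,0,8.3,0,0,0,0.53, 0,0,8.3,0,0,0,0.53, 0,0,8.3,0,0,0,0.53, 0,0,8.3,0,0,0,0.53, 0,0,8.3,0,0,0,0.53, 0,0,8.3,0,0,0,0.53, 0,-7.5,0,0,0,0,0.53, 0,-7.5,0,0,0,0,0.53, 0,0,0,0,0,0,0.53]'
cat >> h.py <<'E'
def rows(d):  # world delta (m) -> tool mm
    s=read_state();return np.round(s['tcp_rot'].T@np.array(d)*1000,1)
E
python3 -c "
from h import *
s=read_state();p=s['position'];q=np.array([.4465,.2275,.008]);print(rows(q-p),rows([.001,0,0]),rows([0,.001,0]))"
```

```text
time: 19.55
position: [0.4413, 0.2282, 0.1209]
tcp_rot: [[-0.341, 0.936, 0.087], [0.903, 0.352, -0.246], [-0.261, -0.005, -0.965]]
wrist_force: [-1.4, -0.1, -0.2]
gripper_width: 0.469
[ 27.1   5.2 109.6] [-0.3  0.9  0.1] [ 0.9  0.4 -0.2]
```

```bash
python3 -m creep '[0,0,0,7,1.2,28,0.53, 0,0,0,8,1.5,32,0.53, 0,0,0,6,1.2,25,0.53, 0,0,0,4,1,16,0.53, 0,0,0,2,0.3,8,0.53, 0,0,0,0,0,0,0.53]'
python3 -c "
from h import *
s=read_state();p=s['position'];R=s['tcp_rot'];print(p,s['wrist_force'])
h=-R[:2,0]/np.linalg.norm(R[:2,0]);t=np.array([.467,.171]);d=t-p[:2];print('heading',np.degrees(np.arctan2(h[1],h[0])),'f',d@h,'l',-d[0]*h[1]+d[1]*h[0])
f=np.r_[h,0];print('10mm fwd',rows(f*.01),'to wp',rows([.083,-.271,0]),'tray leg',rows([.125,-.02,0]))"
```

```text
time: 20.15
position: [0.4479, 0.2253, 0.0095]
tcp_rot: [[-0.336, 0.938, 0.086], [0.906, 0.347, -0.244], [-0.259, -0.004, -0.966]]
wrist_force: [-0.1, 0.8, 0.4]
gripper_width: 0.468
[0.44787929 0.22525507 0.00952   ] [-0.07693694  0.79750322  0.44626477]
heading -69.66738030215065 f 0.05751837281997773 l -0.000922661915524297
10mm fwd [-9.7  0.   2.6] to wp [-273.3  -16.1   73.2] tray leg [-60.1 110.3  15.7]
```

```bash
python3 -m creep '[0,0,0,-6.8,0,1.8,0.53, 0,0,0,-5.8,0,1.6,0.53, 0,0,0,-5.8,-0.2,1.6,0.53, 0,0,0,-8,-0.5,2.1,0.53, 0,0,0,-11.6,-0.7,3.1,0.53, 0,0,0,-11.6,-0.7,3.1,0.53, 0,0,0,-11.6,-0.7,3.1,0.53, 0,0,0,-11.6,-0.7,3.1,0.53, 0,0,0,-11.6,-0.7,3.1,0.53, 0,0,0,-11.6,-0.7,3.1,0.53, 0,0,0,-11.6,-0.7,3.1,0.53, 0,0,0,-11.6,-0.7,3.1,0.53, 0,0,0,-11.6,-0.7,3.1,0.53, 0,0,0,-11.6,-0.7,3.1,0.53, 0,0,0,-11.6,-0.7,3.1,0.53, 0,0,0,-11.6,-0.7,3.1,0.53, 0,0,0,-8,-0.5,2.1,0.53, 0,0,0,-4,-0.2,1.1,0.53, 0,0,0,0,0,0,0.53]'
python3 -c "
from h import *
s=read_state();p=s['position'];R=s['tcp_rot'];print(p,s['wrist_force'])
h=-R[:2,0]/np.linalg.norm(R[:2,0]);t=p[:2]+.0355*h;print(t)
track('tin',t[0],t[1],r=.045,cam='scene')"
```

```text
time: 22.05
position: [0.5038, 0.0501, 0.0111]
tcp_rot: [[-0.335, 0.938, 0.09], [0.906, 0.346, -0.243], [-0.259, -0.0, -0.966]]
wrist_force: [0.7, 0.1, -0.0]
gripper_width: 0.468
[0.50383373 0.0500744  0.01106589] [ 0.70731458  0.13787809 -0.04693423]
[0.51613233 0.01677284]
tin 386 ((0.5163229703903198, 0.018453015014529228), 0.03323261812329292) med [0.51749384 0.0199352 ] zmax 0.048802995872255006
```

```bash
python3 -m creep '[0,0,0,-6,-0.3,3,0.53, 0,0,0,-9,-0.5,3.4,0.53, 0,0,0,-11.6,-0.6,3.1,0.53, 0,0,0,-11.6,-0.6,3.1,0.53, 0,0,0,-11.6,-0.6,3.1,0.53, 0,0,0,-11.6,-0.6,3.1,0.53, 0,0,0,-11.6,-0.6,3.1,0.53, 0,0,0,-11.6,-0.6,3.1,0.53, 0,0,0,-11.6,-0.6,3.1,0.53, 0,0,0,-11.6,-0.6,3.1,0.53, 0,0,0,-9,-0.5,2.4,0.53, 0,0,0,-5,-0.2,1.3,0.53, 0,0,0,0,0,0,0.53, 0,0,0,5,0,-1.3,0.53, 0,0,0,15,0,-4,0.53, 0,0,0,20,0,-5.3,0.53, 0,0,0,0,0,0,0.53]'
python3 -c "
from h import *
s=read_state();p=s['position'];print(p)
track('tin',.555,-.105,r=.05,cam='scene');track('tin',.555,-.105,r=.05,cam='top')"
python3 -m creep '[-2.07,0,-7.73,0,0,0,0.53, -2.07,0,-7.73,0,0,0,0.53, -2.07,0,-7.73,0,0,0,0.53, -2.07,0,-7.73,0,0,0,0.53, -2.07,0,-7.73,0,0,0,0.53, -2.07,0,-7.73,0,0,0,0.53, -2.07,0,-7.73,0,0,0,0.53, -1,0,-3.9,0,0,0,0.53, 0,0,0,0,0,0,0.53]'
```

```text
time: 23.8
position: [0.526, -0.0287, 0.0084]
tcp_rot: [[-0.339, 0.937, 0.089], [0.905, 0.35, -0.242], [-0.258, -0.001, -0.966]]
wrist_force: [0.4, -0.2, 0.1]
gripper_width: 0.466
[ 0.52597787 -0.02868029  0.00842803]
tin 363 ((0.5557685494422913, -0.10243193060159683), 0.03372638672590256) med [ 0.5558654  -0.09997169] zmax 0.04857979364731668
tin 420 ((0.5544793605804443, -0.10356580466032028), 0.032550111413002014) med [ 0.5532088  -0.10287802] zmax 0.048795980875210976
time: 24.8
position: [0.5274, -0.0321, 0.0089]
tcp_rot: [[-0.952, 0.169, 0.255], [0.163, 0.986, -0.045], [-0.259, -0.001, -0.966]]
wrist_force: [0.3, -0.0, 0.4]
gripper_width: 0.473
```

```bash
python3 -m creep '[0,0,0,12,0,-3.2,0.53, 0,0,0,12,0,-3.2,0.53, 0,0,0,0,-22,0,0.53, 0,0,0,0,-22,0,0.53, 0,0,0,0,-22,0,0.53, 0,0,0,0,0,0,0.53]'
python3 -c "
from h import *
s=read_state();p=s['position'];R=s['tcp_rot'];print(p)
h=-R[:2,0]/np.linalg.norm(R[:2,0]);t=np.array([.5545,-.1035]);a=t-.0355*h;g=np.array([.674,-.122])
print('approach',rows(np.r_[a-p[:2],0]),'push',rows(np.r_[g-t,0]))"
```

```text
time: 25.4
position: [0.4903, -0.0933, 0.0086]
tcp_rot: [[-0.952, 0.17, 0.254], [0.164, 0.985, -0.045], [-0.258, -0.001, -0.966]]
wrist_force: [-0.3, -0.3, 0.2]
gripper_width: 0.47
[ 0.49033593 -0.09332729  0.0086318 ]
approach [-28.5   0.9   7.6] push [-116.8    2.1   31.2]
```

```bash
python3 -m creep '[0,0,0,-9,0.3,2.4,0.53, 0,0,0,-8,0.3,2.1,0.53, 0,0,0,-6,0.3,1.6,0.53, 0,0,0,-5.8,0,1.6,0.53, 0,0,0,-8,0.2,2.1,0.53, 0,0,0,-11,0.2,2.9,0.53, 0,0,0,-11,0.2,2.9,0.53, 0,0,0,-11,0.2,2.9,0.53, 0,0,0,-11,0.2,2.9,0.53, 0,0,0,-11,0.2,2.9,0.53, 0,0,0,-11,0.2,2.9,0.53, 0,0,0,-11,0.2,2.9,0.53, 0,0,0,-11,0.2,2.9,0.53, 0,0,0,-11,0.2,2.9,0.53, 0,0,0,-7,0.2,1.9,0.53, 0,0,0,-4,0,1.1,0.53, 0,0,0,0,0,0,0.53]'
python3 -c "
from h import *
s=read_state();print(s['position'],s['wrist_force']);track('tin',.674,-.122,r=.04,cam='scene')"
```

```text
time: 27.1
position: [0.6429, -0.1147, 0.0094]
tcp_rot: [[-0.952, 0.167, 0.255], [0.161, 0.986, -0.044], [-0.259, -0.001, -0.966]]
wrist_force: [0.5, 0.4, 0.0]
gripper_width: 0.471
[ 0.64289657 -0.11465983  0.00936193] [0.50670427 0.38415686 0.00111015]
tin 411 ((0.6776017546653748, -0.11774566024541855), 0.03326478973031044) med [ 0.67872936 -0.1166866 ] zmax 0.04872360322952973
```

```bash
python3 -m creep '[0,0,0,5,0,-1.3,0.53, 0,0,0,20,0,-5.4,0.53, 0,0,0,38,0,-10,0.53, 0,0,0,38,0,-10,0.53, 0,0,0,10,0,-40,0.53, 0,0,0,-10,0,-40,0.53, 0,0,0,-10,0,-40,0.53, 0,0,0,10,0,-30,0.53, 0,0,0,35,0,-5,0.53, 0,0,0,35,0,-5,0.53, 0,0,0,35,0,-5,0.53, 0,0,0,0,0,0,0.53]'
python3 -c "
from h import *
s=read_state();print(s['position'],s['wrist_force'])
d=track('owl',.655,.158,r=.035);track('owl',.689,.09,r=.035);track('owl',.745,.135,r=.035);track('tin',.675,-.12,r=.04);track('tin',.753,-.129,r=.04)
c=read_camera('scene');a=cv2.resize(d['image'],(560,420))
save(cv2.resize(np.hstack([d['image'][90:330,100:420],c['image'][100:400,100:500][:, :]][:1]),(800,600)),'f_top.png');save(cv2.resize(c['image'],(800,600)),'f_sc.png')"
```

```text
time: 28.35
position: [0.3912, -0.0718, 0.139]
tcp_rot: [[-0.954, 0.167, 0.251], [0.162, 0.986, -0.043], [-0.254, -0.001, -0.967]]
wrist_force: [1.3, -0.6, 0.7]
gripper_width: 0.469
[ 0.39121477 -0.07178202  0.13895526] [ 1.25124857 -0.63155145  0.7432284 ]
owl 218 ((0.6586054563522339, 0.15851125121116638), 0.02333783730864525) med [0.6533314  0.15634534] zmax 0.08094759422920816
owl 214 ((0.6876354217529297, 0.08493884652853012), 0.02325744926929474) med [0.6837762  0.08526786] zmax 0.07996862668023397
owl 211 ((0.7454979419708252, 0.13530506193637848), 0.0228474959731102) med [0.73988944 0.1346117 ] zmax 0.08095502985618719
tin 390 ((0.6768041849136353, -0.12098445743322372), 0.0326470322906971) med [ 0.67590165 -0.12053639] zmax 0.04882485166836781
tin 388 ((0.7527166604995728, -0.12955781817436218), 0.032532740384340286) med [ 0.7514665  -0.12864473] zmax 0.04875419897477262
```

View pics/f_top.png

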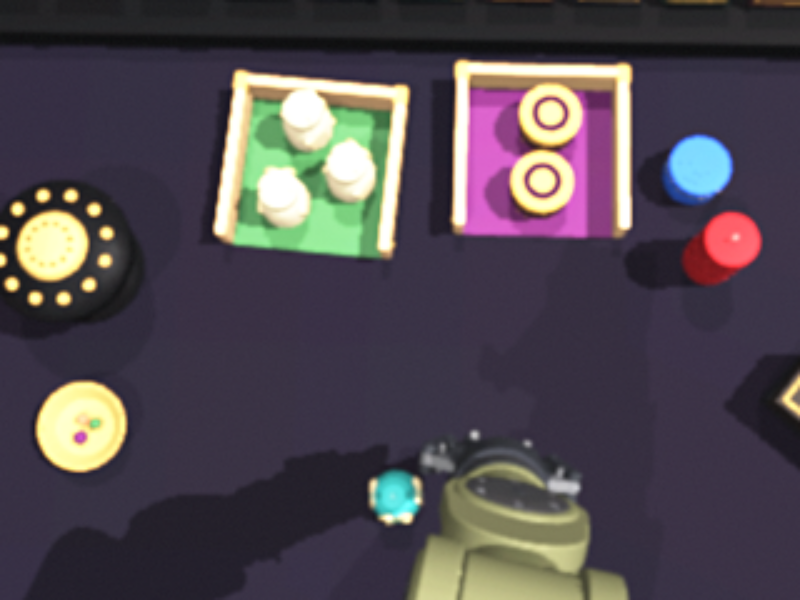

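View pics/f_sc.png

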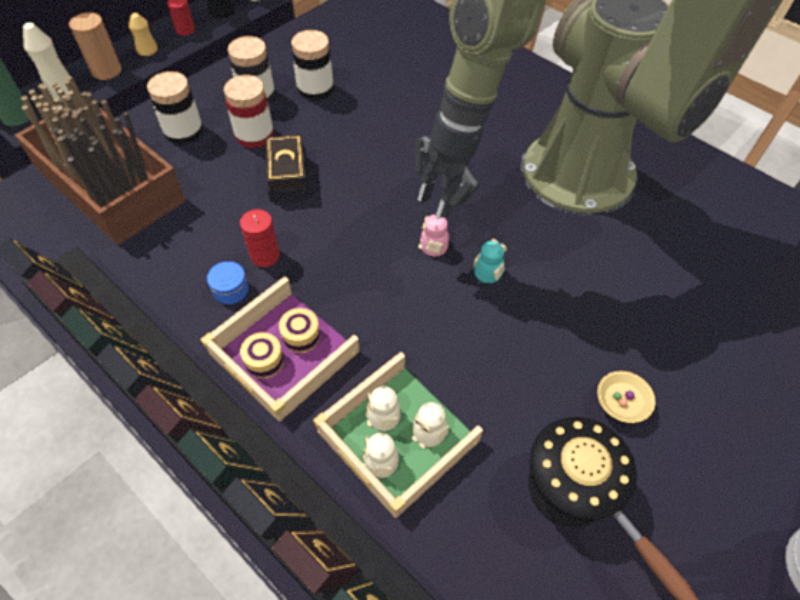

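Both trays are right: three upright owls in green (scene (383,408), (430,423), (380,455)) and two tins in purple ((299,328), (261,353)). Everything else stands where it was, and the gripper is clear above the pink owl.

```bash
python3 -c "
from cell import *;print(job_done(),read_state()['time'])"
```

```text
the job is handed in; nothing more can be done
the job is handed in; nothing more can be done
```

The job is done and handed in, at about 29 s of the 70 s allowed. I pushed both ivory owls, then the gold tin, along the cloth with half-shut fingers, touching low on the body and never gripping or lifting.

**Final checks:** The top and scene cameras show three upright owls inside the green tray, their tops at about 80 mm. Two tins stand inside the purple tray with lids on, their tops at 49 mm. The moved tin's rear edge is about 16 mm inside the open front.

- **Shown pieces:** the owl and tin already in the trays moved less than 1 mm.
- **Other objects:** the burner, pillar, dish, card boxes and look-alikes look unmoved in the pictures, though I did not measure them again at the end.

**What disagreed or went off plan:**
- **Tray wall contact:** while placing the first owl, a finger brushed the owl tray's side wall with about 7 N. That is well under the limit and did no visible harm.
- **Owl position readings:** the top and scene cameras differ by about 3 mm on the owls, within the clearance I had.

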